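# Draw the hand pump's piston to its mark and hold it

## Task

Do the suction check of the small hand pump: slide the knob of its transport lock away from the barrel, fully to its end stop, then pull the piston straight up by its T-handle until the groove cut round the rod has just come out above the top of the barrel (at most about a centimetre), never clearly past that. Finish while still holding the piston there by the handle, upright and not leaning hard on its bore, and leave the vial and the hand lens beside the pump where they are.

Things in the scene. Friction and masses are not known exactly. Their poses are not given: they have to be found in the camera images.
- pump: hand pump screwed to the table: grey base 90 (x) x 156 (y) x 12 mm, upright aluminium barrel 40 mm in diameter with a brass six-sided nut round its top, bracket 53 mm wide on a post, along pump +y out to 106 mm, its top 122 mm high. Origin on the barrel's axis at table height; z up; +y along the bracket, the way the lock opens. Vertical bore 89 mm deep, 1 mm play round the 16 mm rod
- gland (a point): centre of the barrel's flat top, 105 mm above the table, on the bore's axis: the mouth of the bore. Fixed
- lock (a joint): transport lock, m: 0 = pushed in against the barrel (its fork lies over the piston's collar and blocks it), 0.030 = end stop, fully open, away from the barrel along pump +y. Stays where it is left; slides with about 2 N of friction
- lock_knob (a point): grip point of the lock's upright black knob, which moves with the lock: the knob is 16 mm wide across (pump x), 14 mm along pump y, its top 11 mm above this point, the bracket 23 mm below it; this point is 145 mm above the table, 60 mm from the bore's axis along pump +y when the lock is at 0
- piston: loose piston, 0.2 to 0.4 kg: steel rod 16 mm in diameter, a collar 30 mm in diameter and 6 mm thick that rests on the barrel's top, a black T-handle on top. Origin: centre of the collar's underside (at the gland when down); z up the rod; x along the handle's bar. Rod ends 88 mm below the origin. It can turn about its axis, and falls back when let go
- handle (a point): centre of the T-handle's bar, 53 mm above the piston's origin, on the rod's axis: the bar is 80 mm long (piston x), 20 mm thick (piston y), 22 mm high, with rounded edges; 29 mm free below the bar above the lock's plate
- groove (a point): centre of the groove cut round the rod, 6 mm wide, 41 mm below the piston's origin, on the rod's axis: hidden 41 mm down in the bore at the start; it has to come just above gland
- bag_sealer: blue bag sealer screwed down in the middle of the table, left of the pump, 96 mm wide (world y), about 0.41 m long (world x): its arm stands raised, sloping up and away from the robot to a black grip about 0.38 m above the table at the far end; pass over it or on the robot's side of it. Leave alone
- vial: small capped bottle 31 mm in diameter, 62 mm high, standing beside the pump; origin at its underside. Leave alone
- loupe: black hand lens lying on the table next to the pump, on the side away from the lock, 47x113x12 mm. Leave alone

How it is judged:
By the outcome, as a careful person would: the job done as asked, in the order asked, and still so for the second after the job is handed in, while the arm keeps its last pose, push and grip.
It also fails if it takes over 64 s, if anything falls off the work surface, if the arm or the gripper's body presses on something with over 40 N, if the wrist force passes 120 N, or if a joint passes its speed limit or range.

## Robot

A 6-joint arm with a two-finger parallel gripper is mounted at the origin on the work surface; the furniture and walls round the work are solid. World frame = base frame: x ahead of the robot, y to its left, z up, the work surface at z = 0. Lengths are in m, angles in rad, forces in N, time in s.
With the tool pointing down it reaches from about 0.3 to 0.775 m from the base axis. Payload 14.6 kg.
Tool frame: the origin (TCP) lies midway between the tips of the shut fingers; the grasp point (between the pads) lies 19 mm behind it (arm.grasp_offset is the distance from the TCP to the grasp point, in m); z points along the fingers, y is the line along which they close (so a half turn about z gives the same grasp; the last joint's range is limited). The gripper opens to 85 mm and grips with 20 to 120 N. Pads are 22 mm wide; open, the fingers measure 114 mm over their backs; the gripper's body (76 mm by 85 mm) begins 54 mm behind the grasp point. The pads swing forward as they close: fully open they stand 13 mm farther back than shut.
Start: joints at [1.194, 0.3, 1.521, -0, 1.321, -0.067], TCP at [0.168, 0.524, 0.231] pointing down, gripper open.
Joint ranges: [-3.03, 3.03], [-0.79, 2.21], [0.23, 2.52], [-1.04, 4.18], [0, 3.07], [-2.55, 2.55]. Speed limits (rad/s): [2.22, 2.22, 2.57, 3.14, 3.14, 3.14].

## Interface

Orientations are given as a unit quaternion [x, y, z, w].
In Python, from workcell import arm gives the robot as it stands. The module is installed in compiled form; this text tells all that it offers.
- The arm moves only by the tool step_arm, never from a script. Its argument "commands" is a list of rows, each an object with "translation": the shift along the world's x, y, z in mm, a list of three; "dr": the turn, a rotation vector about the world's x, y, z in degrees, a list of three; "jaw": the opening in per cent of the stroke, from 0 (shut) to 100 (fully open). A call has 1 to 5 rows; each row shifts and turns the commanded pose from where the row before left it; what a row does not reach is not made up. A row lasts 1/10 s, in which the tool goes at most 50 mm and 8.59 degrees, less where a joint would pass 70% of its speed; a pose out of reach is approached as far as the arm can. A call with a gripper value outside its range is refused whole. The fingers move at their own pace and stop on an object; "grip_force" is the grip in N (left out, the last holds). Time passes only in rows, so rows that do not move let the fingers close. It gives the time, the measured TCP pose, the force, the opening and the grip force at its end, in the units of the state.
- arm.get_obs(): the state, without advancing time (a new reading comes with each control period).
- arm.get_image(name): name is "scene" or "top" or "wrist"; returns (picture, depth): 480x640x3 uint8, blue, green, red; 480x640 float32, m along the optical axis (not along the pixel's ray), 0 where there is no reading.
- arm.camera_model(name): a dict with "fx", "fy", "cx", "cy" (pixels), "dist" ([k1, k2, p1, p2, k3] as OpenCV has them; the pictures are not rectified), "pose" (4x4, takes a point from camera to world coordinates). Camera axes: x right, y down, z forward; pixel columns grow to the right and rows downward; lengths in m; the calibration is good to about 2 mm. A picture is of the moment at which its call begins: read the wrist's pose just before it. camera_model takes no time and is no camera call; for the wrist camera it gives the pose at the moment of the call.
- arm.finish_job(): hands the job in; it is judged then, once.
Trained networks look in the newest picture that a camera, given by its name, has taken for a name from the list of things; names that differ only in an ending like _2 or _b are one class to them, and where a whole thing is asked for, a point or a joint stands for the part that bears it (a point fixed in the world has none). Each returns a list of dicts, best first, with "score" (0 to 1); they miss things now and then, are a little off and sometimes report something else, mostly with a low value. They report only what shows in the picture. A call takes as long as a camera call.
- arm.regions_of(camera, target): "pixels" (480x640 bool, what is visible of it) and "uv" ([column, row] in pixels, amid what is visible of it).
The state is a dict: "time_s": time; "joint_pos": joint angles; "joint_velocities": joint speeds; "effort": joint torques, N m; "tcp_pos": TCP position; "tool_rot": TCP orientation; "force": force on the tool from outside, world axes, zero at the start; "wrist_torque": the same for the moment, N m; "gripper_width": finger opening in m; "gripper_force": force on a finger pad.
Only numpy, scipy, OpenCV 4.12 (cv2) and the standard library are available. Lean on these libraries where they do the work, as an engineer would, in place of code of your own. Each camera call takes 0.05 s, during which the arm holds its last target. There are 200 camera calls.

## Working session

There is one attempt and no reset: what is moved stays moved. The work goes in short steps, Python scripts to look and compute and a tool call to move; the robot and the scene stay as the last step left them, time stands still between calls to the robot, and variables do not carry over. Pictures are saved under pics/ and viewed, at most 10 in all, crops included, and the job is handed in when it is done.

Besides the shell and the picture viewer there is one more tool, called after ">>>" by a JSON object that holds its "api" and its "payload". step_arm: Moves the arm, as the interface text tells. Its arguments: {"type":"object","properties":{"commands":{"type":"array","items":{"type":"object","properties":{"translation":{"type":"array","items":{"type":"number"}},"dr":{"type":"array","items":{"type":"number"}},"jaw":{"type":"number"}}}},"grip_force":{"type":"number"}},"required":["commands"]}

```bash
mkdir -p pics
cat > h.py <<'E'
import numpy as np, cv2
from workcell import arm
def pts(cam, mask, depth, M=None):
    M = M or arm.camera_model(cam)
    v,u = np.nonzero(mask & (depth>0))
    K=np.array([[M["fx"],0,M["cx"]],[0,M["fy"],M["cy"]],[0,0,1]])
    n=cv2.undistortPoints(np.c_[u,v].astype(float)[:,None],K,np.array(M["dist"]))[:,0]
    d=depth[v,u].astype(float)
    P=np.array(M["pose"])
    return np.c_[n*d[:,None],d]@P[:3,:3].T+P[:3,3]
E
python3 - <<'E'
from h import *
np.set_printoptions(precision=4,suppress=True)
o=arm.get_obs(); print(o["time_s"],o["tcp_pos"],o["tool_rot"],o["gripper_width"],arm.grasp_offset)
ims=[]
for c in ["scene","top"]:
    im,d=arm.get_image(c); 
    print(c,arm.camera_model(c)["pose"])
    for t in ["pump","piston","lock_knob","handle","vial","loupe"]:
        r=arm.regions_of(c,t)
        for k in r[:2]:
            p=pts(c,k["pixels"],d)
            print(c,t,round(k["score"],2),k["uv"],k["pixels"].sum(), *( [np.median(p,0),np.percentile(p,2,axis=0),np.percentile(p,98,axis=0)] if len(p) else []))
    cv2.imwrite(f"pics/{c}.png",im)
E
```

```text
0.0 [0.1676 0.5236 0.2307] [ 0.1543  0.988  -0.0006 -0.0001] 0.0855512672492727 0.0187
scene [[ 0.6648 -0.4554  0.5922 -0.0381]
 [-0.7468 -0.3861  0.5414 -0.5639]
 [-0.0179 -0.8022 -0.5967  0.6264]
 [ 0.      0.      0.      1.    ]]
scene pump 0.8 [423.6, 294.7] 7447 [ 0.5402 -0.2466  0.0289] [ 0.4624 -0.2917  0.0018] [ 0.612  -0.1798  0.1444]
scene piston 0.96 [400.0, 245.9] 897 [ 0.5033 -0.2287  0.1634] [ 0.4834 -0.2588  0.1085] [ 0.5274 -0.1966  0.1702]
scene lock_knob 0.91 [434.8, 250.3] 746 [ 0.5647 -0.2455  0.1181] [ 0.5016 -0.2576  0.1138] [ 0.5793 -0.2112  0.1566]
scene handle 0.88 [403.1, 243.2] 903 [ 0.5031 -0.2285  0.1628] [ 0.4834 -0.2592  0.1085] [ 0.5272 -0.1965  0.1702]
scene handle 0.17 [425.3, 295.7] 7359 [ 0.5391 -0.2467  0.0299] [ 0.462  -0.2919  0.0036] [ 0.6091 -0.1832  0.1432]
scene vial 0.73 [379.2, 270.7] 440 [ 0.5507 -0.163   0.0386] [ 0.5452 -0.1726  0.0009] [ 0.5673 -0.1472  0.063 ]
scene loupe 0.93 [349.0, 343.8] 1038 [ 0.4186 -0.2102  0.0086] [ 0.3905 -0.2385 -0.0007] [ 0.4501 -0.1396  0.0135]
scene loupe 0.23 [434.4, 249.0] 707 [ 0.5619 -0.2455  0.1178]
[... 402 characters left out ...]
95 -0.1925  0.1711]
top lock_knob 0.97 [411.7, 183.3] 742 [ 0.5589 -0.2418  0.1178] [ 0.5148 -0.2607  0.1142] [ 0.5826 -0.2101  0.1571]
top lock_knob 0.66 [405.4, 200.7] 4344 [ 0.5403 -0.2333  0.0317] [ 0.4636 -0.2896  0.0084] [ 0.612  -0.1782  0.154 ]
top handle 0.6 [404.1, 210.4] 834 [ 0.5063 -0.2227  0.1667] [ 0.4859 -0.2546  0.1095] [ 0.5308 -0.1929  0.1711]
top handle 0.28 [356.3, 194.2] 334 [ 0.5557 -0.1586  0.0446] [ 0.5464 -0.173   0.0083] [ 0.5717 -0.1456  0.0646]
top vial 0.77 [359.7, 195.8] 321 [ 0.5557 -0.1586  0.0449] [ 0.5464 -0.1726  0.0127] [ 0.5712 -0.1457  0.0646]
top loupe 0.77 [391.0, 279.4] 906 [ 0.422  -0.2066  0.0095] [ 0.393  -0.2352  0.004 ] [ 0.4516 -0.1395  0.0148]
```

```bash
cat > fit.py <<'E'
from h import *
np.set_printoptions(precision=4,suppress=True)
def run(c,tag=None):
    im,d=arm.get_image(c); M=arm.camera_model(c)
    for t,lo,hi in [("handle",.158,.30),("lock_knob",.150,.16),("lock_knob",.110,.124),("pump",.006,.018),("vial",.058,.07)]:
        r=arm.regions_of(c,t)
        if not r: print(c,t,"none"); continue
        p=pts(c,r[0]["pixels"],d,M); p=p[(p[:,2]>lo)&(p[:,2]<hi)]
        if len(p)<5: print(c,t,"few"); continue
        (x,y),(w,h),a=cv2.minAreaRect((p[:,:2]*1000).astype(np.float32))
        print(c,t,round(r[0]["score"],2),len(p),"ctr",round(x,1),round(y,1),"size",round(w,1),round(h,1),"ang",round(a,1),"z",np.median(p[:,2]),p[:,:2].mean(0))
    if tag: cv2.imwrite(f"pics/{tag}.png",im)
    return im
if __name__=="__main__":
    a=run("scene"); b=run("top")
    cv2.imwrite("pics/both.png",np.hstack([cv2.resize(a[180:400,280:520],(400,366)),cv2.resize(b[120:340,300:540],(400,366))]))
E
python3 fit.py
```

```text
scene handle 0.72 580 ctr 508.7 -226.0 size 78.2 19.7 ang 56.1 z 0.16719718036721948 [ 0.5042 -0.2294]
scene lock_knob 0.84 94 ctr 538.1 -250.0 size 84.1 17.5 ang 1.2 z 0.1550687402524272 [ 0.5701 -0.2499]
scene lock_knob 0.84 546 ctr 552.9 -241.3 size 40.5 103.9 ang 70.0 z 0.11748307772658906 [ 0.5439 -0.2412]
scene pump 0.61 2954 ctr 538.4 -236.2 size 93.8 156.7 ang 69.1 z 0.011561560646514923 [ 0.5324 -0.2446]
scene vial 0.69 84 ctr 560.4 -160.0 size 18.0 18.2 ang 20.4 z 0.06158899638340454 [ 0.5594 -0.161 ]
top handle 0.84 656 ctr 510.8 -224.1 size 76.7 19.5 ang 55.1 z 0.16764154407877352 [ 0.5088 -0.2232]
top lock_knob 0.86 102 ctr 571.3 -246.0 size 16.0 15.1 ang 72.9 z 0.1551162304369768 [ 0.5707 -0.246 ]
top lock_knob 0.86 627 ctr 544.0 -238.0 size 36.6 82.7 ang 67.1 z 0.11725201530770224 [ 0.5514 -0.2395]
top pump 0.65 1937 ctr 539.3 -235.1 size 90.1 154.7 ang 69.7 z 0.011996344091524502 [ 0.5209 -0.2238]
top vial 0.68 106 ctr 561.2 -159.5 size 18.6 18.0 ang 79.5 z 0.06203560269859326 [ 0.5615 -0.1598]
```

View pics/scene.png

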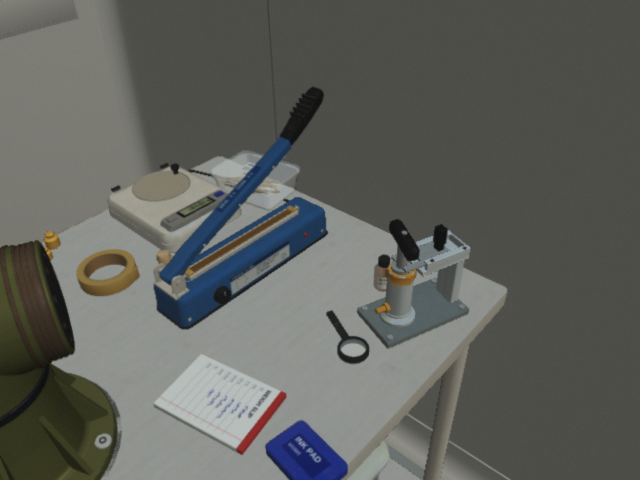

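View pics/both.png

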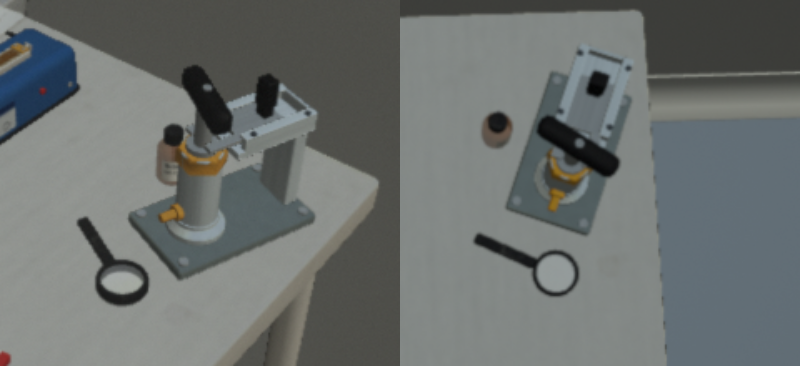

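Run:
```python
from h import *
np.set_printoptions(precision=3,suppress=True)
for c in ["scene","top"]:
    im,d=arm.get_image(c)
    k=arm.regions_of(c,"bag_sealer")[0]; p=pts(c,k["pixels"],d); print(k["score"],len(p))
    for x in np.arange(.2,.8,.05):
        q=p[(p[:,0]>x)&(p[:,0]<x+.05)]
        if len(q)>5: print(c,round(x,2),np.percentile(q[:,1],[1,99]),np.percentile(q[:,2],[50,99]))
```

```text
Traceback (most recent call last):
IndexError: list index out of range
```

Run:
```python
from h import *
np.set_printoptions(precision=3,suppress=True)
for c in ["scene","top"]:
    im,d=arm.get_image(c)
    p=pts(c,d>0,d); p=p[(p[:,2]>.02)&(p[:,2]<.6)&(p[:,1]>-.15)&(p[:,1]<.3)]
    for x in np.arange(.2,.9,.1):
        q=p[(p[:,0]>x)&(p[:,0]<x+.1)]
        if len(q)>5: print(c,round(x,2),np.percentile(q[:,1],[1,99]),np.percentile(q[:,2],[50,99]))
```

```text
scene 0.2 [0.004 0.265] [0.045 0.098]
scene 0.3 [-0.009  0.292] [0.061 0.143]
scene 0.4 [0.003 0.297] [0.061 0.187]
scene 0.5 [0.004 0.294] [0.062 0.254]
scene 0.6 [0.006 0.297] [0.056 0.275]
scene 0.7 [0.163 0.209] [0.056 0.058]
scene 0.8 [-0.147  0.291] [0.228 0.394]
top 0.2 [0.006 0.268] [0.026 0.099]
top 0.3 [-0.005  0.294] [0.062 0.145]
top 0.4 [0.004 0.298] [0.06  0.188]
top 0.5 [0.005 0.297] [0.059 0.255]
top 0.6 [0.022 0.298] [0.057 0.275]
top 0.7 [0.162 0.199] [0.056 0.06 ]
top 0.8 [-0.145  0.296] [0.12  0.204]
```

>>> {"api": "step_arm", "payload": {"commands": [{"translation": [25,-38,20]},{"translation": [25,-38,20]},{"translation": [25,-38,20]},{"translation": [25,-38,20]},{"translation": [25,-38,20]}]}}

```text
invalid input at $.commands[0]: expected keys translation, dr, jaw
```

>>> {"api": "step_arm", "payload": {"commands": [{"translation": [15,-45,0]},{"translation": [15,-45,0]},{"translation": [15,-45,0]},{"translation": [15,-45,0]},{"translation": [15,-45,0]}]}}

```text
invalid input at $.commands[0]: expected keys translation, dr, jaw
```

>>> {"api": "step_arm", "payload": {"commands": [{"translation": [15,-45,0]},{"translation": [15,-45,0]},{"translation": [15,-45,0]},{"translation": [15,-45,0]},{"translation": [15,-45,0]}]}}

```text
invalid input at $.commands[0]: expected keys translation, dr, jaw
```

>>> {"api": "step_arm", "payload": {"commands": [{"translation": [30,-32,0]},{"translation": [30,-32,0]},{"translation": [30,-32,0]},{"translation": [0,0,0],"jaw": 50},{"translation": [0,0,0],"jaw": 50}]}}

```text
invalid input at $.commands[0]: expected keys translation, dr, jaw
```

>>> {"api": "step_arm", "payload": {"commands": [{"translation": [25,-38,20],"dr": [0,0,0],"jaw": 100},{"translation": [25,-38,20],"dr": [0,0,0],"jaw": 100},{"translation": [25,-38,20],"dr": [0,0,0],"jaw": 100},{"translation": [25,-38,20],"dr": [0,0,0],"jaw": 100},{"translation": [25,-38,20],"dr": [0,0,0],"jaw": 100}]}}

```text
time_s: 2.0
tcp_pos: [0.2932, 0.3321, 0.3322]
tool_rot: [0.154, 0.988, 0.0, 0.0]
force: [1.1, -0.1, -0.0]
gripper_width: 0.0854
gripper_force: 0.0
```

>>> {"api": "step_arm", "payload": {"commands": [{"translation": [15,-45,0],"dr": [0,0,0],"jaw": 100},{"translation": [15,-45,0],"dr": [0,0,0],"jaw": 100},{"translation": [15,-45,0],"dr": [0,0,0],"jaw": 100},{"translation": [15,-45,0],"dr": [0,0,0],"jaw": 100},{"translation": [15,-45,0],"dr": [0,0,0],"jaw": 100}]}}

```text
time_s: 2.5
tcp_pos: [0.3677, 0.107, 0.3316]
tool_rot: [0.154, 0.988, 0.0, 0.0]
force: [1.2, -0.3, 0.1]
gripper_width: 0.0857
gripper_force: 0.0
```

>>> {"api": "step_arm", "payload": {"commands": [{"translation": [15,-45,0],"dr": [0,0,0],"jaw": 100},{"translation": [15,-45,0],"dr": [0,0,0],"jaw": 100},{"translation": [15,-45,0],"dr": [0,0,0],"jaw": 100},{"translation": [15,-45,0],"dr": [0,0,0],"jaw": 100},{"translation": [15,-45,0],"dr": [0,0,0],"jaw": 100}]}}

```text
time_s: 3.0
tcp_pos: [0.4428, -0.1183, 0.3315]
tool_rot: [0.154, 0.988, -0.0, 0.0]
force: [1.0, 0.9, 0.9]
gripper_width: 0.0852
gripper_force: 0.0
```

>>> {"api": "step_arm", "payload": {"commands": [{"translation": [30,-32,0],"dr": [0,0,0],"jaw": 50},{"translation": [30,-32,0],"dr": [0,0,0],"jaw": 50},{"translation": [30,-32,0],"dr": [0,0,0],"jaw": 50},{"translation": [0,0,0],"dr": [0,0,0],"jaw": 50},{"translation": [0,0,0],"dr": [0,0,0],"jaw": 50}]}}

```text
time_s: 3.5
tcp_pos: [0.5327, -0.2125, 0.3303]
tool_rot: [0.155, 0.988, 0.0, -0.001]
force: [-0.0, 0.7, -0.7]
gripper_width: 0.0426
gripper_force: 0.0
```

```bash
python3 -c "
from fit import *
print(arm.camera_model('wrist')['pose']); run('wrist','w1')"
```

```text
[[ 0.3062  0.9188  0.2489  0.4693]
 [ 0.952  -0.2953 -0.0809 -0.1926]
 [-0.0009  0.2618 -0.9651  0.4734]
 [ 0.      0.      0.      1.    ]]
wrist handle 0.66 1814 ctr 510.6 -224.9 size 79.1 20.4 ang 55.2 z 0.16922451652913426 [ 0.5095 -0.2243]
wrist lock_knob few
wrist lock_knob few
wrist pump 0.67 2467 ctr 540.0 -235.7 size 89.8 156.3 ang 69.4 z 0.013291086241841055 [ 0.5131 -0.22  ]
wrist vial 0.73 193 ctr 561.2 -160.4 size 18.7 18.2 ang 27.9 z 0.06319991015870213 [ 0.561  -0.1604]
```

View pics/w1.png

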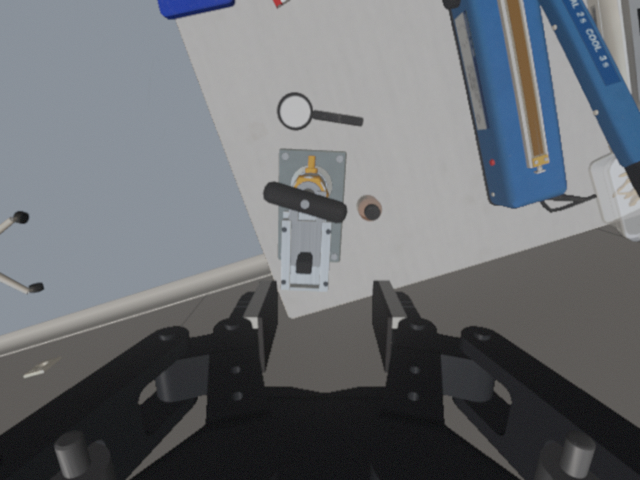

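Run:
```python
from h import *
im,d=arm.get_image("wrist"); M=arm.camera_model("wrist")
m=np.zeros(d.shape,bool); m[240:290,285:325]=1
p=pts("wrist",m,d,M); q=p[(p[:,2]>.150)&(p[:,2]<.162)]
print(len(q),q.mean(0),cv2.minAreaRect((q[:,:2]*1000).astype(np.float32)))
```

```text
230 [ 0.57176965 -0.24824789  0.15586442] ((572.3538208007812, -248.49969482421875), (15.202547073364258, 13.716619491577148), 71.376953125)
```

>>> {"api": "step_arm", "payload": {"commands": [{"translation": [20,-17.5,0],"dr": [0,0,-2.5],"jaw": 50},{"translation": [18.8,-17.5,-20],"dr": [0,0,0],"jaw": 50},{"translation": [0,0,-45],"dr": [0,0,0],"jaw": 50},{"translation": [0,0,-45],"dr": [0,0,0],"jaw": 50},{"translation": [0,0,-20],"dr": [0,0,0],"jaw": 50}]}}

```text
time_s: 4.35
tcp_pos: [0.5702, -0.2464, 0.1971]
tool_rot: [0.176, 0.984, 0.001, -0.002]
force: [0.4, 1.0, -0.3]
gripper_width: 0.0425
gripper_force: 0.0
```

>>> {"api": "step_arm", "payload": {"commands": [{"translation": [0,0,-10],"dr": [0,0,0],"jaw": 50},{"translation": [0,0,0],"dr": [0,0,0],"jaw": 50}]}}

```text
time_s: 4.55
tcp_pos: [0.5713, -0.2469, 0.1909]
tool_rot: [0.176, 0.984, 0.0, -0.0]
force: [0.1, -0.5, 0.5]
gripper_width: 0.0428
gripper_force: 0.0
```

Run:
```python
from h import *
im,d=arm.get_image("wrist"); M=arm.camera_model("wrist"); cv2.imwrite("pics/w2.png",im)
p=pts("wrist",d>0,d,M); q=p[(p[:,2]>.150)&(p[:,2]<.161)&(p[:,0]>.55)&(p[:,0]<.60)&(abs(p[:,1]+.247)<.013)]
print(arm.get_obs()["tcp_pos"],len(q)); print(q.mean(0),cv2.minAreaRect((q[:,:2]*1000).astype(np.float32)))
```

```text
[ 0.57173975 -0.24719931  0.19229893] 732
[ 0.57205427 -0.24799273  0.15706642] ((573.08056640625, -248.31039428710938), (15.500299453735352, 14.224543571472168), 70.11858367919922)
```

View pics/w2.png

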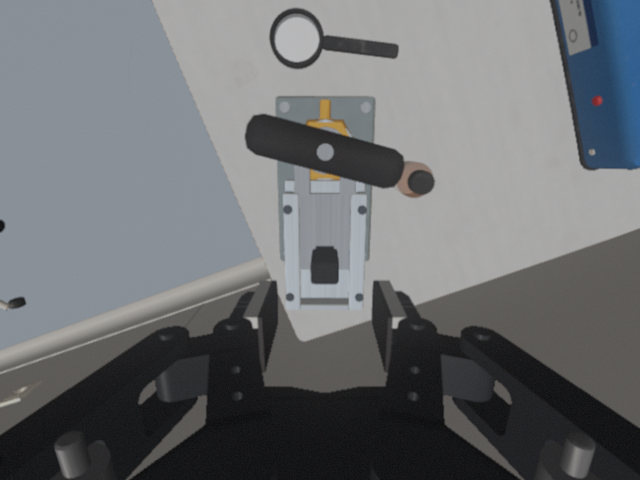

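>>> {"api": "step_arm", "payload": {"commands": [{"translation": [0.5,-0.5,-25],"dr": [0,0,0],"jaw": 50},{"translation": [0,0,-25],"dr": [0,0,0],"jaw": 50},{"translation": [0,0,-12],"dr": [0,0,0],"jaw": 50},{"translation": [0,0,0],"dr": [0,0,0],"jaw": 50}]}}

```text
time_s: 5.0
tcp_pos: [0.5719, -0.2476, 0.1291]
tool_rot: [0.176, 0.984, 0.0, -0.0]
force: [0.9, 0.2, 0.5]
gripper_width: 0.0424
gripper_force: 0.0
```

>>> {"api": "step_arm", "payload": {"commands": [{"translation": [0,0,0],"dr": [0,0,0],"jaw": 0},{"translation": [0,0,0],"dr": [0,0,0],"jaw": 0},{"translation": [0,0,0],"dr": [0,0,0],"jaw": 0},{"translation": [0,0,0],"dr": [0,0,0],"jaw": 0}], "grip_force": 30}}

```text
time_s: 5.4
tcp_pos: [0.5728, -0.2477, 0.1312]
tool_rot: [0.176, 0.984, -0.0, 0.001]
force: [-0.5, 2.7, 6.6]
gripper_width: 0.0156
gripper_force: 33.6
```

>>> {"api": "step_arm", "payload": {"commands": [{"translation": [0,0,2.5],"dr": [0,0,0],"jaw": 0},{"translation": [6.5,-2.5,0],"dr": [0,0,0],"jaw": 0},{"translation": [6.5,-2.5,0],"dr": [0,0,0],"jaw": 0}]}}

```text
time_s: 5.7
tcp_pos: [0.5852, -0.2524, 0.1313]
tool_rot: [0.176, 0.984, 0.0, -0.001]
force: [-0.7, 5.1, -7.6]
gripper_width: 0.0154
gripper_force: 31.9
```

>>> {"api": "step_arm", "payload": {"commands": [{"translation": [6.5,-2.5,0],"dr": [0,0,0],"jaw": 0},{"translation": [3.5,-1.3,0],"dr": [0,0,0],"jaw": 0},{"translation": [0,0,0],"dr": [0,0,0],"jaw": 0}]}}

```text
time_s: 6.0
tcp_pos: [0.595, -0.2561, 0.1313]
tool_rot: [0.176, 0.984, 0.001, -0.001]
force: [-4.4, 7.0, -4.9]
gripper_width: 0.0153
gripper_force: 32.2
```

>>> {"api": "step_arm", "payload": {"commands": [{"translation": [3.0,-0.5,0],"dr": [0,0,0],"jaw": 0},{"translation": [2,-0.7,0],"dr": [0,0,0],"jaw": 0},{"translation": [0,0,0],"dr": [0,0,0],"jaw": 0}]}}

```text
time_s: 6.3
tcp_pos: [0.5972, -0.2567, 0.1309]
tool_rot: [0.176, 0.984, 0.001, -0.005]
force: [-31.0, 13.6, 3.7]
gripper_width: 0.0154
gripper_force: 33.8
```

>>> {"api": "step_arm", "payload": {"commands": [{"translation": [2.0,-0.7,0],"dr": [0,0,0],"jaw": 0},{"translation": [0,0,0],"dr": [0,0,0],"jaw": 0}]}}

```text
time_s: 6.5
tcp_pos: [0.5988, -0.2573, 0.1306]
tool_rot: [0.176, 0.984, 0.001, -0.006]
force: [-33.9, 13.6, 4.4]
gripper_width: 0.0154
gripper_force: 33.9
```

>>> {"api": "step_arm", "payload": {"commands": [{"translation": [-1.5,0.5,0],"dr": [0,0,0],"jaw": 50},{"translation": [0,0,0],"dr": [0,0,0],"jaw": 50},{"translation": [0,0,0],"dr": [0,0,0],"jaw": 50},{"translation": [0,0,20],"dr": [0,0,0],"jaw": 50},{"translation": [0,0,40],"dr": [0,0,0],"jaw": 50}]}}

```text
time_s: 7.0
tcp_pos: [0.5998, -0.2577, 0.1898]
tool_rot: [0.176, 0.984, 0.001, -0.002]
force: [1.8, 0.1, -0.5]
gripper_width: 0.0426
gripper_force: 0.0
```

>>> {"api": "step_arm", "payload": {"commands": [{"translation": [0,0,40],"dr": [0,0,0],"jaw": 50},{"translation": [0,0,30],"dr": [0,0,0],"jaw": 50},{"translation": [-10,4,0],"dr": [0,0,0],"jaw": 50},{"translation": [-10,4,0],"dr": [0,0,0],"jaw": 50},{"translation": [0,0,0],"dr": [0,0,0],"jaw": 50}]}}

```text
time_s: 7.5
tcp_pos: [0.5803, -0.2499, 0.2626]
tool_rot: [0.176, 0.984, -0.0, 0.001]
force: [-0.1, 0.3, -0.4]
gripper_width: 0.0428
gripper_force: 0.0
```

Run:
```python
from fit import *
print(arm.get_obs()["tcp_pos"])
im,d=arm.get_image("wrist"); M=arm.camera_model("wrist"); cv2.imwrite("pics/w3.png",im)
p=pts("wrist",d>0,d,M); q=p[(p[:,2]>.150)&(p[:,2]<.161)&(p[:,0]>.56)&(p[:,0]<.625)&(abs(p[:,1]+.255)<.022)]
print(len(q)); print(q.mean(0),cv2.minAreaRect((q[:,:2]*1000).astype(np.float32)))
run("wrist")
```

```text
[ 0.5803 -0.2499  0.2626]
386
[ 0.5945 -0.2564  0.1556] ((595.2786865234375, -256.6858825683594), (15.705349922180176, 13.884273529052734), 69.52193450927734)
wrist handle 0.97 3392 ctr 510.7 -225.1 size 80.2 20.2 ang 55.0 z 0.16809845642515142 [ 0.5106 -0.2254]
wrist lock_knob 0.93 368 ctr 594.5 -256.4 size 15.7 13.5 ang 69.5 z 0.1559228035666072 [ 0.5941 -0.2563]
wrist lock_knob 0.93 2637 ctr 567.9 -246.7 size 38.4 85.3 ang 69.7 z 0.11771579213333411 [ 0.5681 -0.2465]
wrist pump 0.83 2784 ctr 539.6 -236.1 size 90.2 154.8 ang 69.3 z 0.012177667089232513 [ 0.5145 -0.2259]
wrist vial 0.88 298 ctr 560.9 -160.5 size 17.9 19.0 ang 44.0 z 0.06212096971738906 [ 0.5611 -0.1608]
```

View pics/w3.png

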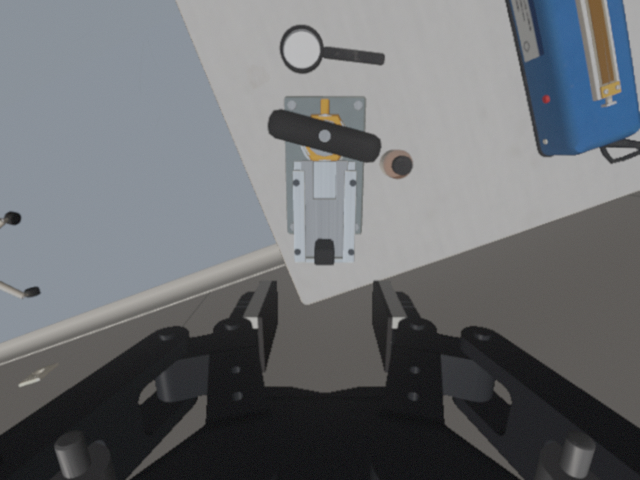

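>>> {"api": "step_arm", "payload": {"commands": [{"translation": [-10,3.6,0],"dr": [0,0,-8],"jaw": 60},{"translation": [-10,3.6,0],"dr": [0,0,-8],"jaw": 60},{"translation": [-10,3.6,0],"dr": [0,0,-8],"jaw": 60},{"translation": [-10,3.6,0],"dr": [0,0,-8],"jaw": 60},{"translation": [-10,3.6,0],"dr": [0,0,-8],"jaw": 60}]}}

```text
time_s: 8.35
tcp_pos: [0.5302, -0.2318, 0.2617]
tool_rot: [0.504, 0.863, -0.0, -0.0]
force: [0.2, -0.4, -0.9]
gripper_width: 0.0511
gripper_force: 0.0
```

>>> {"api": "step_arm", "payload": {"commands": [{"translation": [-10,3.6,0],"dr": [0,0,-8],"jaw": 60},{"translation": [-9.5,3.2,0],"dr": [0,0,-8],"jaw": 60},{"translation": [0,0,0],"dr": [0,0,-8],"jaw": 60},{"translation": [0,0,0],"dr": [0,0,-8],"jaw": 60},{"translation": [0,0,0],"dr": [0,0,-8],"jaw": 60}]}}

```text
time_s: 8.85
tcp_pos: [0.5111, -0.2252, 0.2618]
tool_rot: [0.769, 0.639, 0.0, 0.0]
force: [-0.2, 0.2, 0.3]
gripper_width: 0.051
gripper_force: 0.0
```

>>> {"api": "step_arm", "payload": {"commands": [{"translation": [0,0,0],"dr": [0,0,-8],"jaw": 60},{"translation": [0,0,0],"dr": [0,0,-8],"jaw": 60},{"translation": [0,0,0],"dr": [0,0,-8.5],"jaw": 60},{"translation": [0,0,-20],"dr": [0,0,0],"jaw": 60},{"translation": [0,0,0],"dr": [0,0,0],"jaw": 60}]}}

```text
time_s: 9.35
tcp_pos: [0.5104, -0.2248, 0.2397]
tool_rot: [0.886, 0.464, -0.001, -0.001]
force: [-0.5, -0.5, -0.2]
gripper_width: 0.0513
gripper_force: 0.0
```

```bash
python3 -c "
from fit import *
o=arm.get_obs(); print(o['tcp_pos'],o['tool_rot'],np.degrees(2*np.arctan2(o['tool_rot'][1],o['tool_rot'][0]))-90); run('wrist','w4')"
```

```text
[ 0.5104 -0.2248  0.2397] [ 0.8859  0.4638 -0.001  -0.0015] -34.73490956730262
wrist handle 0.89 3226 ctr 511.5 -224.8 size 78.3 19.7 ang 54.7 z 0.16986678446645748 [ 0.5127 -0.2228]
wrist lock_knob 0.7 521 ctr 594.8 -256.1 size 15.6 14.2 ang 69.1 z 0.1576760449347529 [ 0.5941 -0.2551]
wrist lock_knob 0.7 2800 ctr 567.5 -245.8 size 38.4 83.2 ang 70.3 z 0.11947856499777074 [ 0.5692 -0.2472]
wrist pump 0.79 4376 ctr 540.5 -236.5 size 89.9 157.0 ang 69.6 z 0.013867538080891778 [ 0.5412 -0.2112]
wrist vial none
```

View pics/w4.png

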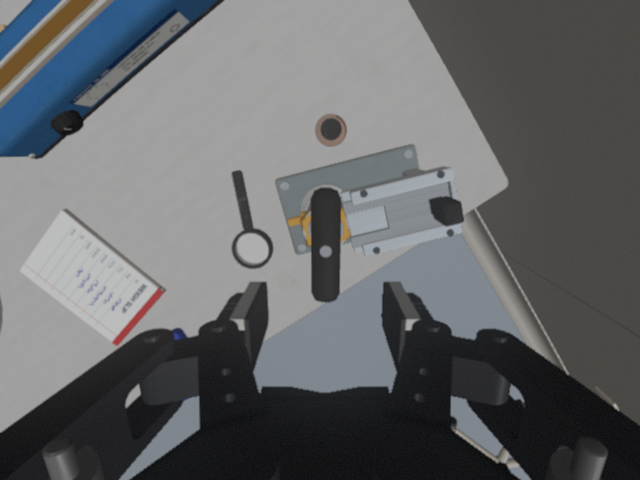

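>>> {"api": "step_arm", "payload": {"commands": [{"translation": [0.5,-0.2,-40],"dr": [0,0,0],"jaw": 60},{"translation": [0,0,-30],"dr": [0,0,0],"jaw": 60},{"translation": [0,0,-20],"dr": [0,0,0],"jaw": 60},{"translation": [0,0,-11],"dr": [0,0,0],"jaw": 60},{"translation": [0,0,0],"dr": [0,0,0],"jaw": 60}]}}

```text
time_s: 10.15
tcp_pos: [0.5113, -0.2252, 0.1401]
tool_rot: [0.886, 0.464, -0.0, -0.001]
force: [-0.2, -0.1, 1.1]
gripper_width: 0.0513
gripper_force: 0.0
```

>>> {"api": "step_arm", "payload": {"commands": [{"translation": [0,0,0],"dr": [0,0,0],"jaw": 0},{"translation": [0,0,0],"dr": [0,0,0],"jaw": 0},{"translation": [0,0,0],"dr": [0,0,0],"jaw": 0},{"translation": [0,0,0],"dr": [0,0,0],"jaw": 0},{"translation": [0,0,0],"dr": [0,0,0],"jaw": 0}], "grip_force": 50}}

```text
time_s: 10.65
tcp_pos: [0.5117, -0.2254, 0.1422]
tool_rot: [0.886, 0.464, 0.0, 0.001]
force: [-3.4, 2.3, 5.6]
gripper_width: 0.0191
gripper_force: 48.8
```

>>> {"api": "step_arm", "payload": {"commands": [{"translation": [0,0,3],"dr": [0,0,0],"jaw": 0},{"translation": [0,0,3],"dr": [0,0,0],"jaw": 0},{"translation": [0,0,4],"dr": [0,0,0],"jaw": 0},{"translation": [0,0,0],"dr": [0,0,0],"jaw": 0}]}}

```text
time_s: 11.05
tcp_pos: [0.5116, -0.2254, 0.1515]
tool_rot: [0.886, 0.464, 0.0, 0.0]
force: [-0.0, -0.2, -2.3]
gripper_width: 0.0189
gripper_force: 48.9
```

>>> {"api": "step_arm", "payload": {"commands": [{"translation": [0,0,6],"dr": [0,0,0],"jaw": 0},{"translation": [0,0,6],"dr": [0,0,0],"jaw": 0},{"translation": [0,0,6],"dr": [0,0,0],"jaw": 0},{"translation": [0,0,6],"dr": [0,0,0],"jaw": 0},{"translation": [0,0,0],"dr": [0,0,0],"jaw": 0}]}}

```text
time_s: 11.55
tcp_pos: [0.5118, -0.2254, 0.1759]
tool_rot: [0.886, 0.464, 0.0, 0.001]
force: [0.0, -0.5, -3.2]
gripper_width: 0.0191
gripper_force: 49.0
```

Run:
```python
from h import *
o=arm.get_obs(); print(o['tcp_pos'],o['force'],o['wrist_torque'])
im,d=arm.get_image("scene")
p=pts("scene",d>0,d)
im2=cv2.resize(im[180:320,350:490],(600,600),interpolation=cv2.INTER_CUBIC); cv2.imwrite("pics/s5.png",im2)
# heights along collar column
M=arm.camera_model("scene"); P=np.array(M["pose"]); K=np.array([[M["fx"],0,M["cx"]],[0,M["fy"],M["cy"]],[0,0,1]])
iR=P[:3,:3].T
for z in [.105,.135,.142,.145,.15]:
    uv=cv2.projectPoints(np.array([[.511,-.225,z]]),cv2.Rodrigues(iR)[0],-iR@P[:3,3],K,np.array(M["dist"]))[0].ravel(); print(z,uv,(uv-[350,180])*600/140)
```

```text
[ 0.51176288 -0.22541337  0.17586976] [ 0.01959426 -0.53789537 -3.16364928] [ 0.05098666  0.01221707 -0.01451392]
0.105 [400.85819527 268.29758878] [217.96369401 378.41823764]
0.135 [402.34545684 252.00509491] [224.33767215 308.59326389]
0.142 [402.70026465 248.09774301] [225.85827707 291.84747005]
0.145 [402.85324177 246.41060036] [226.5138933 284.6168587]
0.15 [403.10943352 243.58178562] [227.61185793 272.49336693]
```

View pics/s5.png

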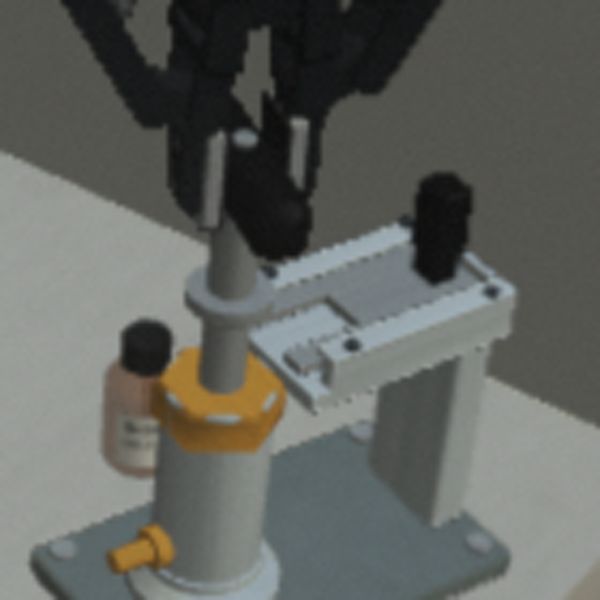

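>>> {"api": "step_arm", "payload": {"commands": [{"translation": [0,0,4],"dr": [0,0,0],"jaw": 0},{"translation": [0,0,4],"dr": [0,0,0],"jaw": 0},{"translation": [0,0,3.5],"dr": [0,0,0],"jaw": 0},{"translation": [0,0,0],"dr": [0,0,0],"jaw": 0},{"translation": [0,0,0],"dr": [0,0,0],"jaw": 0}]}}

```text
time_s: 12.1
tcp_pos: [0.5115, -0.2253, 0.1863]
tool_rot: [0.886, 0.464, 0.0, -0.0]
force: [-0.7, 0.9, -1.7]
gripper_width: 0.0195
gripper_force: 49.0
```

Run:
```python
from h import *
o=arm.get_obs(); print(o['tcp_pos'],o['force'],o['wrist_torque'])
im,d=arm.get_image("scene")
cv2.imwrite("pics/s6.png",cv2.resize(im[215:290,365:440],(600,600),interpolation=cv2.INTER_CUBIC))
M=arm.camera_model("scene"); P=np.array(M["pose"]); K=np.array([[M["fx"],0,M["cx"]],[0,M["fy"],M["cy"]],[0,0,1]])
iR=P[:3,:3].T
f=P[:3,3]-np.array([.511,-.225,.1]); f[2]=0; f/=np.linalg.norm(f)
for r,z in [(8,.105),(8,.110),(15,.147),(15,.150),(15,.153),(15,.156)]:
    X=np.array([[.511,-.225,z]])+f*r/1000
    uv=cv2.projectPoints(X,cv2.Rodrigues(iR)[0],-iR@P[:3,3],K,np.array(M["dist"]))[0].ravel(); print(r,z,(uv-[365,215])*8)
```

```text
[ 0.5114621  -0.22528306  0.18627576] [-0.73621294  0.86883848 -1.6774762 ] [-0.03316065 -0.00426593  0.00603444]
8 0.105 [284.32568333 454.06191526]
8 0.11 [286.28821505 432.67736742]
15 0.147 [299.00154381 293.42343558]
15 0.15 [300.24492056 279.73616189]
15 0.153 [301.49289738 265.98591981]
15 0.156 [302.74549217 252.17234201]
```

View pics/s6.png

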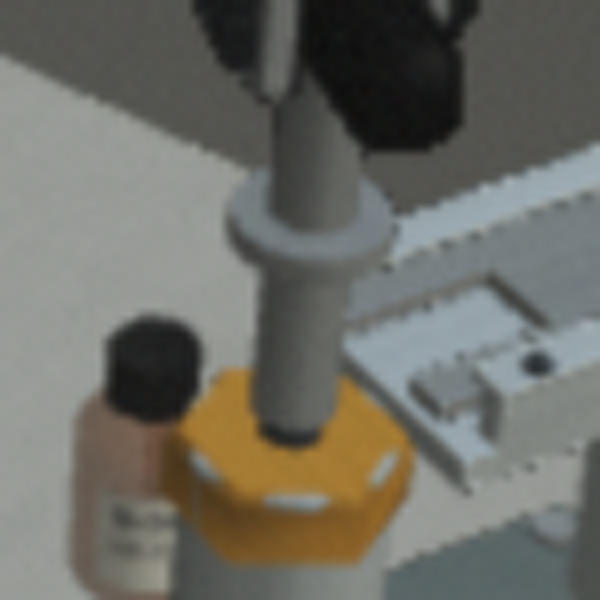

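>>> {"api": "step_arm", "payload": {"commands": [{"translation": [0,0,1.5],"dr": [0,0,0],"jaw": 0},{"translation": [0,0,1.5],"dr": [0,0,0],"jaw": 0},{"translation": [0,0,0],"dr": [0,0,0],"jaw": 0},{"translation": [0,0,0],"dr": [0,0,0],"jaw": 0},{"translation": [0,0,0],"dr": [0,0,0],"jaw": 0}]}}

```text
time_s: 12.65
tcp_pos: [0.5115, -0.2253, 0.1892]
tool_rot: [0.886, 0.464, -0.0, -0.0]
force: [-0.3, 0.0, -2.8]
gripper_width: 0.0191
gripper_force: 49.0
```

Run:
```python
from h import *
o=arm.get_obs(); print(o['tcp_pos'],o['force'],o['wrist_torque'],o['gripper_force'])
im,d=arm.get_image("scene")
cv2.imwrite("pics/s7.png",cv2.resize(im[215:290,365:440],(600,600),interpolation=cv2.INTER_CUBIC))
```

```text
[ 0.51145337 -0.22528896  0.18921258] [-0.31768075  0.04958398 -2.8181204 ] [ 0.03774275 -0.01396712  0.01833266] 48.99145066738129
```

View pics/s7.png

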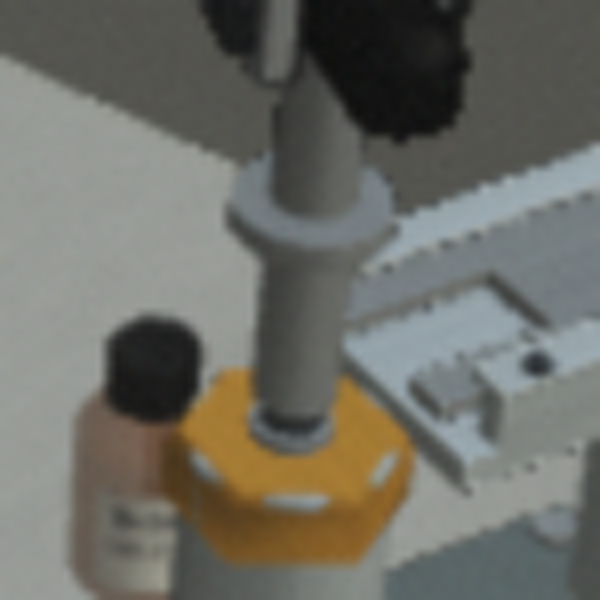

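The groove (dark band, rows 410–432) now sits just clear above the barrel, with a thin ring of rod showing below it. Side forces are about zero.

```bash
python3 -c "
from workcell import arm
print(arm.finish_job())"
```

```text
the job is handed in; nothing more can be done
None
```

The job is handed in: the transport lock is fully open at its end stop, and the piston is held upright about 47 mm up with the groove just above the barrel and almost no side force; the arm never touched the vial or the hand lens.

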